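# Lock the shaker tray and hold its lid half open

## Task

First lock the laboratory shaker's tray: slide the barrel bolt on its deck fully home into the keeper while the lid is still shut. Then lift the lid by its front bar and hold it open at 45 degrees (give or take five) so that the flasks inside can be checked; the lid falls shut by itself, so finish while still holding it there with the gripper, steady, with the bolt still home. Leave the glassware and everything else on the bench where it stands.

Things in the scene. Friction and masses are not known exactly. Their poses are not given: they have to be found in the camera images.
- shaker: White bench shaker, fixed to the table, 220 mm deep (its x, front at -x facing the robot) by 400 wide (its y) by 110 high; origin at the centre of its underside, z up. The part from y = -200 to +60 mm is an open chamber with flasks under the lid; the part from y = +60 to +200 is a solid flat deck, top at z = 110, that carries the bolt.
- lid (a joint): Angle of the lid in rad: 0 shut (lid level), grows as its front rises, stop at 1.25. The lid is about 0.5 kg (varies by a third), has a nearly free hinge and falls shut from any angle; lifting it at the bar takes 1.5 to 3 N.
- lid_hinge (a point): Point on the lid's hinge axis at the middle of the lid's width, at the shaker's far top edge: in the shaker's frame at (110, -70, 115) mm; axes as the shaker's, the hinge axis along y. The lid is an aluminium frame with a clear pane, 260 mm wide, 220 deep, 8 thick.
- lid_bar (a point): Centre of the lid's front bar: round steel, 12 mm thick, 122 long, parallel to the hinge axis, held 50 mm ahead of the lid's front edge by two 10 mm rods (100 mm free between them). It lies in the lid's plane, 265 mm from the hinge axis; shut, it is 115 mm above the table and 45 mm ahead of the shaker's front face, clear above and below. Axes turn with the lid: x to the hinge, y along the bar.
- bolt (a joint): Travel of the barrel bolt in m: 0 fully drawn (towards the robot), 0.040 fully home in the keeper (end stop), moving along the shaker's +x, away from the robot. It slides with about 1.5 N of friction and stays where it is left.
- bolt_knob (a point): Centre of the black ball, 18 mm across, on the bolt's upright 12 mm pin; with the bolt at 0 at (-40, 130, 169) mm in the shaker's frame, moving with the bolt along the shaker's +x. The rod's axis is 16 mm above the deck. Its guides, 32 mm high and 30 wide, stand 28 mm before and 75 mm beyond the pin (bolt at 0); the keeper, a dark staple 39 mm high, 115 mm beyond.
- vial: Bystander: small amber glass vial, 28 mm across, 50 tall, standing on the rear outer corner of the shaker's deck; origin at the centre of its underside.
- beaker: Bystander: open glass beaker, 68 mm across, 90 tall, on the table in front of the shaker, ahead of its deck; origin at the centre of its underside.
- flask_a: Bystander: conical glass flask, 71 mm across at the foot, 107 tall, on the table in front of the shaker, beyond the lid side's outer end; origin at the centre of its underside.
- flask_b: Bystander: conical glass flask, 84 mm across at the foot, 126 tall, on the table to the left; origin at the centre of its underside.
- reagent: Bystander: amber bottle with black cap, 68 mm across, 150 tall, on the table to the right; origin at the centre of its underside.
- towel_roll: Bystander: upright roll of white paper towel, 110 mm across, 200 tall, on the table to the left; origin at the centre of its underside.
- jar: Bystander: white jar, 72 mm across, 80 tall, on the table to the right; origin at the centre of its underside.

How it is judged (in metres and radians):
On the way, in this order (a step that is already met when the one before it is completed fails the run):
1. the bolt is slid fully home while the lid is shut (value of joint bolt above 0.037 m and value of joint lid below 0.05 rad), for 0.2 s.
2. the lid is held open at 45 degrees by the gripper (value of joint lid between 0.68 and 0.89 rad and value of joint bolt above 0.037 m and contact force between the fingers and lid above 0.5 N), for 0.3 s.
At the end, for the whole second after the job is handed in: The lid is at 45 degrees within 6 (0.68 to 0.89 rad), steady (under 0.05 rad/s), touched by the gripper's fingers with more than 0.5 N and leaning on none of the loose things, and the bolt is within 3 mm of fully home (above 0.037 m), all through the last second (all of step 2 and velocity of joint lid between -0.05 and 0.05 rad/s and contact force between lid and vial below 0.1 N and contact force between lid and beaker below 0.1 N and contact force between lid and flask_a below 0.1 N and contact force between lid and flask_b below 0.1 N and contact force between lid and reagent below 0.1 N and contact force between lid and towel_roll below 0.1 N and contact force between lid and jar below 0.1 N); the arm keeps its last pose, push and grip.
It fails at once if the lid is opened before the bolt is home (value of joint lid above 0.1 rad and value of joint bolt below 0.035 m).
It fails at once if a bystander is shifted by more than 25 mm or tipped over (distance of any of vial, beaker, flask_a, flask_b, reagent, towel_roll, jar from where it was at the start of the episode above 0.025 m or angle between any of vial, beaker, flask_a, flask_b, reagent, towel_roll, jar's own z axis and vertical above 0.5 rad).
It also fails if it takes over 51 s, if anything falls off the work surface, if the arm or the gripper's body presses on something with over 40 N, if the wrist force passes 120 N, or if a joint passes its speed limit or range.

## Robot

A 6-joint arm with a two-finger parallel gripper is mounted at the origin on the work surface. World frame = base frame: x ahead of the robot, y to its left, z up, the work surface at z = 0. Lengths are in mm, angles in rad, forces in N, time in s.
With the tool pointing down it reaches from about 300 to 775 mm from the base axis. Payload 14.6 kg.
Tool frame: the origin (TCP) lies on the centre line of the jaws, within the pads' length; the fingertips stand 19 mm ahead of it and the grasp point (between the pads) is the TCP (bot.tip_reach is the distance from the TCP to the fingertips, in mm); y points along the fingers, x is the direction in which the jaws open and shut, and the axes are right-handed (so a half turn about y gives the same grasp; the last joint's range is limited). The gripper opens to 85 mm and grips with 20 to 120 N. Pads are 22 mm wide; open, the fingers measure 114 mm over their backs; the gripper's body (76 mm by 85 mm) begins 54 mm behind the grasp point. The pads swing forward as they close: fully open they stand 13 mm farther back than shut.
Start: joints at [1.171, 0.3, 1.521, -0, 1.321, -0.067], TCP at [179.677, 519.813, 250.281] pointing down, gripper open.
Joint ranges: [-3.03, 3.03], [-0.79, 2.21], [0.23, 2.52], [-1.04, 4.18], [0, 3.07], [-2.55, 2.55]. Speed limits (rad/s): [2.22, 2.22, 2.57, 3.14, 3.14, 3.14].

## Interface

Orientations are given as a unit quaternion [w, x, y, z].
In Python, from rig import bot gives the robot as it stands. Calls block until the motion is done:
- bot.move_to(position, orientation): joint-space move of the TCP to a pose.
- bot.servo_line(position, attitude=None, speed=150, until_force=None): straight line of the TCP; attitude=None keeps the orientation; speed is the mean speed in mm/s. With until_force (N) it stops when the force on the tool has changed by that much, and returns True; else False.
- bot.move_joints(angles): joint-space move.
- bot.move_gripper(opening, grip_force=None): finger opening in mm; grip_force is the grip in N (None keeps the last); returns when the fingers have stopped.
- bot.dwell(seconds).
- bot.ik(position, orientation): joint angles nearest the present ones, or None.
- bot.read_state(): the state.
- bot.read_camera(name): name is "side" or "top"; returns a dict with "image" (384x512x3 uint8, blue, green, red), "depth" (384x512 float32, mm along the optical axis (not along the pixel's ray), 0 where there is no reading), "fovy" (degrees; the focal length in pixels is half the picture's height over the tangent of half this angle, whatever the lens; pixels are square), "cx", "cy" (the principal point, pixels), "k1" (the pictures are not rectified: a ray, as slopes to the right and down, at radius r is drawn at 1 + k1 r^2 times it, then the intrinsics apply), "eye" and "attitude" of the camera in the world. Camera axes: x right, y down, z forward; pixel columns grow to the right and rows downward; lengths in mm; the calibration is good to about 2 mm. A picture is of the moment at which its call begins.
A pose or a line that the arm cannot do raises bot.MotionError and nothing moves.
- bot.finish_job(): hands the job in, once; it reports no verdict.
The state is a dict: "clock": time; "joint_positions": joint angles; "qvel": joint speeds; "effort": joint torques, N m; "ee_pos": TCP position; "tool_rot": TCP orientation; "ft_force": force on the tool from outside, world axes, zero at the start; "moment": the same for the moment, N m; "grip_width": finger opening in mm.
Only numpy, scipy, OpenCV 4.12 (cv2) and the standard library are available. Lean on these libraries where they do the work, as an engineer would, in place of code of your own. Each camera call takes 0.05 s, during which the arm holds its last target.

## Working session

There is one attempt and no reset: what is moved stays moved. The work goes in short steps, each a Python script; the robot and the scene stay as the last script left them, time stands still between calls to the robot, and variables do not carry over. Pictures are saved under pics/ and viewed, and the job is handed in when it is done.

```bash
ls; mkdir -p pics
cat > h.py <<'E'
import numpy as np, cv2
from rig import bot
from scipy.spatial.transform import Rotation as R
def rot(q): return R.from_quat([q[1],q[2],q[3],q[0]])
def quat(r):
    q=r.as_quat(); return [q[3],q[0],q[1],q[2]]
def cloud(c):
    d=c["depth"]; H,W=d.shape
    f=H/2/np.tan(np.radians(c["fovy"])/2)
    K=np.array([[f,0,c["cx"]],[0,f,c["cy"]],[0,0,1.]])
    u,v=np.meshgrid(np.arange(W),np.arange(H))
    p=np.stack([u,v],-1).reshape(-1,1,2).astype(float)
    n=cv2.undistortPoints(p,K,np.array([c["k1"],0,0,0.])).reshape(H,W,2)
    P=np.concatenate([n,np.ones((H,W,1))],-1)*d[...,None]
    Pw=rot(c["attitude"]).apply(P.reshape(-1,3)).reshape(H,W,3)+np.array(c["eye"])
    Pw[d==0]=np.nan
    return Pw
E
python3 - <<'E'
from h import *
s=bot.read_state(); print(s)
for n in("side","top"):
    c=bot.read_camera(n); cv2.imwrite(f"pics/{n}0.png",c["image"]); np.save(f"{n}0.npy",cloud(c))
    print(n,c["eye"],c["attitude"],c["fovy"],c["k1"],c["cx"],c["cy"])
E
```

```text
pics
{'clock': 0.0, 'joint_positions': array([ 1.17140424e+00,  3.00508141e-01,  1.52160851e+00,  2.30438181e-05,
        1.32071140e+00, -6.66078928e-02]), 'qvel': array([ 7.47668428e-04,  3.52538414e-04,  3.93483477e-04, -2.66525357e-04,
        1.83544644e-03, -4.30850651e-05]), 'effort': array([ 7.29624917e-04, -5.43505096e+01, -3.61794984e+01, -4.05975754e-05,
        4.03963597e-03, -6.02090068e-06]), 'ee_pos': array([179.58692757, 519.61862697, 249.68938163]), 'tool_rot': array([-0.57568564,  0.57613059,  0.40990401, -0.41065592]), 'ft_force': array([ 0.6624654 , -0.29519509,  0.20424891]), 'moment': array([-0.03906722, -0.01851419,  0.00652818]), 'grip_width': 85.58215636035104}
side [ 126.65253889 1029.18716559  883.08126418] [ 0.10448189 -0.17762741  0.86068564 -0.46556661] 49.136564984209556 0.04417062517848852 251.29350239162804 185.81552549454574
top [ 265.77170883  -41.22371356 1789.46804414] [-0.07584555  0.73137039 -0.67454277  0.06585485] 44.04420515007477 -0.12998142621968056 256.25993264446004 187.48862466485355
```

View pics/side0.png

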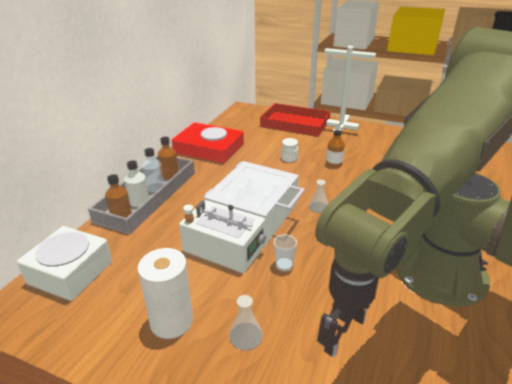

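View pics/top0.png

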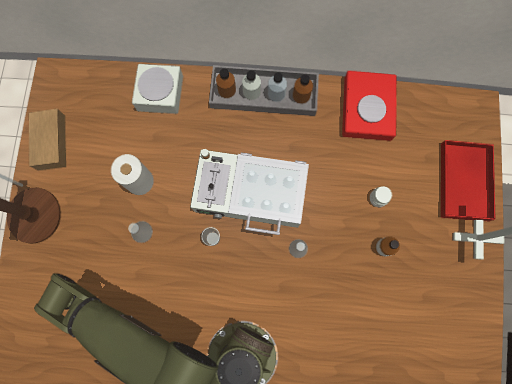

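Run:
```python
import cv2
a=cv2.imread("pics/top0.png")[140:265,180:320]; cv2.imwrite("pics/topc.png",cv2.resize(a,None,fx=5.5,fy=4.7*5.5/4.7*0.85,interpolation=cv2.INTER_CUBIC)[:600])
a=cv2.imread("pics/side0.png")[155:275,175:335]; cv2.imwrite("pics/sidec.png",cv2.resize(a,None,fx=5,fy=5,interpolation=cv2.INTER_CUBIC))
```

```text
(no output)
```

View pics/topc.png

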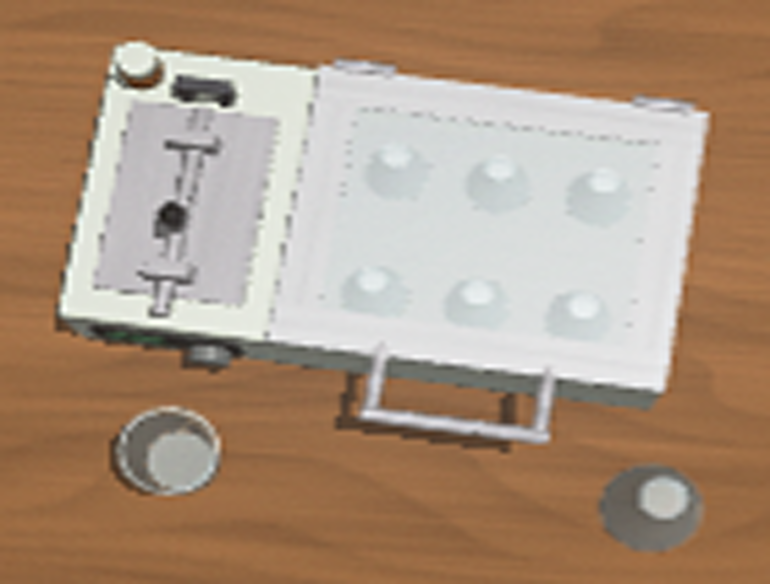

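View pics/sidec.png

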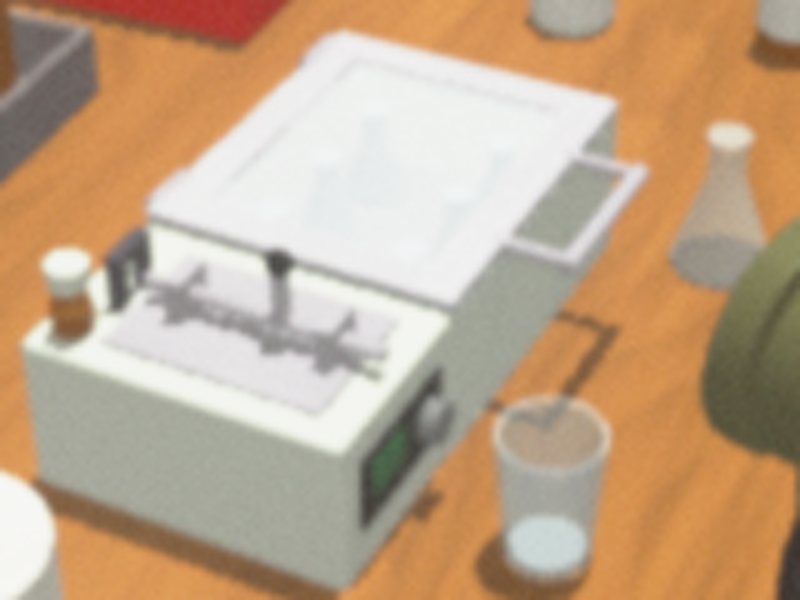

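```bash
cat >> h.py <<'E'
def proj(c,P):
    H=384; f=H/2/np.tan(np.radians(c["fovy"])/2)
    p=rot(c["attitude"]).inv().apply(np.atleast_2d(P)-np.array(c["eye"]))
    s=p[:,:2]/p[:,2:]; s=s*(1+c["k1"]*(s**2).sum(1,keepdims=True))
    return s*f+[c["cx"],c["cy"]]
def cloud2(c):
    d=c["depth"].astype(float); H,W=d.shape; f=H/2/np.tan(np.radians(c["fovy"])/2)
    v,u=np.mgrid[0:H,0:W]; q=np.stack([(u-c["cx"])/f,(v-c["cy"])/f],-1); s=q.copy()
    for _ in range(10): s=q/(1+c["k1"]*(s**2).sum(-1,keepdims=True))
    P=np.concatenate([s,np.ones((H,W,1))],-1)*d[...,None]
    Pw=rot(c["attitude"]).apply(P.reshape(-1,3)).reshape(H,W,3)+np.array(c["eye"]); Pw[d==0]=np.nan
    return Pw
E
cat > fit.py <<'E'
from h import *
from scipy.optimize import least_squares
C={n:bot.read_camera(n) for n in("side","top")}
T=lambda x,y:(180+(x+.5)/5.5-.5,140+(y+.5)/4.675-.5)
S=lambda x,y:(175+(x+.5)/5-.5,155+(y+.5)/5-.5)
obs=[("top",(-110,200,110),T(60,318)),("top",(-110,-200,119),T(662,392)),("top",(110,-200,119),T(708,113)),
("top",(-155,-9,115),T(364,412)),("top",(-155,-131,115),T(548,436)),("top",(-40,130,174),T(170,215)),
("side",(-110,200,110),S(348,455)),("side",(110,200,110),S(25,347)),("side",(-110,200,0),S(345,590)),
("side",(-110,60,119),S(455,303)),("side",(-110,-200,119),S(615,100)),("side",(110,-200,119),S(342,32)),
("side",(-155,-9,115),S(575,263)),("side",(-155,-131,115),S(645,172)),("side",(-40,130,169),S(280,262))]
def w(p,q): return R.from_euler('z',p[2]).apply(np.array(q,float))+[p[0],p[1],0]
def res(p): return np.concatenate([proj(C[n],w(p,q))[0]-o for n,q,o in obs])
for sel in ("top","side","both"):
    m=[sel in("both",o[0]) for o in obs]
    r=least_squares(lambda p:res(p)[np.repeat(m,2)],[450,0,0],loss="soft_l1")
    print(sel,r.x)
print(res(r.x).reshape(-1,2).round(1))
np.save("pose.npy",r.x)
for n,q in(("knob",(-40,130,169)),("bar",(-155,-70,115)),("hinge",(110,-70,115))): print(n,w(r.x,q))
for n in C:
    P=cloud2(C[n])
    for nm,q in(("deck",(-90,90,110)),("deck2",(90,90,110)),("bar",(-155,-70,121)),("knob",(-40,130,172))):
        uv=proj(C[n],w(r.x,q))[0].round().astype(int); print(n,nm,uv,w(r.x,q).round(),P[uv[1],uv[0]].round(1))
E
python3 fit.py
```

```text
top [ 6.12241198e+02  2.13790763e+01 -7.12031422e-02]
side [ 6.11457757e+02  2.11511379e+01 -6.60095585e-02]
both [ 6.11621695e+02  2.13515947e+01 -6.76757808e-02]
[[-0.6 -0.5]
 [ 0.7 -0.2]
 [ 0.2 -0.2]
 [-0.3  0.2]
 [ 0.3  0.2]
 [ 0.   1.9]
 [-0.7 -0.7]
 [-0.9 -1. ]
 [ 0.8  1.1]
 [-0.  -0.1]
 [ 0.9  0.1]
 [-0.2 -0.2]
 [-1.2  0.8]
 [-0.5 -0.4]
 [ 2.7  0.8]]
knob [580.50439793 153.75897289 169.        ]
bar [452.24282141 -38.00642542 115.        ]
hinge [716.63620149 -55.92682076 115.        ]
side deck [255 221] [528. 117. 110.] [529.  116.  109.1]
side deck2 [204 205] [708. 105. 110.] [691.7 132.8 134.3]
side bar [296 196] [452. -38. 121.] [453.5 -40.9 120.5]
side knob [233 207] [581. 154. 172.] [580.7 154.8 172.3]
top deck [221 206] [528. 117. 110.] [528.8 117.3 108.9]
top deck2 [229 158] [708. 105. 110.] [708.3 105.2 109.4]
top bar [262 230] [452. -38. 121.] [453.1 -36.2 122. ]
top knob [211 188] [581. 154. 172.] [579.4 152.3 171.3]
```

```bash
sed -i 's/^def w/obs=[o for o in obs if o[1][1]!=130]\ndef w/' fit.py; python3 fit.py | grep -v deck
cat >> h.py <<'E'
pose=np.load("pose.npy"); RS=R.from_euler('z',pose[2])
def W(q): return RS.apply(np.array(q,float))+[pose[0],pose[1],0]
def tool(fwd,jaw):   # in shaker frame
    y=np.array(fwd,float);y/=np.linalg.norm(y); x=np.array(jaw,float); x-=y*(x@y); x/=np.linalg.norm(x)
    return quat(RS*R.from_matrix(np.stack([x,y,np.cross(x,y)],1)))
E
python3 - <<'E'
from h import *
C={n:bot.read_camera(n) for n in("side","top")}
for n in C:
    P=cloud2(C[n]); L=RS.inv().apply((P-[pose[0],pose[1],0]).reshape(-1,3)).reshape(P.shape)
    m=(L[...,2]>150)&(L[...,2]<185)&(abs(L[...,1]-130)<25)&(abs(L[...,0])<60)
    print(n,L[m].round(1))
    for nm,x0,x1,y0,y1 in(("beaker",-260,-112,80,220),("flask_a",-300,-112,-260,-120),("vial",60,112,150,205)):
        m=(L[...,0]>x0)&(L[...,0]<x1)&(L[...,1]>y0)&(L[...,1]<y1)&(L[...,2]>(120 if nm=="vial" else 25))
        if m.any(): print(nm,m.sum(),L[m].min(0).round(),L[m].max(0).round())
for s in(1,-1):
  for j,nm in(((s,0,0),'x'),((0,s,0),'y')):
    q=tool((0,0,-1),j); print('push',nm,s,[bot.ik(W((x,130,z)),q) is not None for x,z in((-75,210),(-75,172),(0,172),(20,172))],bot.ik(W((-75,210,172)),q))
  for a in(30,45,60,90):
    a=np.radians(a); out=[]
    for th in(0,.3,.6,.785):
        c=W((110-265*np.cos(th),-70,115+265*np.sin(th)))
        p=a+th if a<1.5 else a
        q=tool((np.cos(p),0,-np.sin(p)),(s*np.sin(p),0,s*np.cos(p)))
        r=bot.ik(c,q); out.append(None if r is None else r.round(2) if hasattr(r,'round') else np.round(r,2))
    print(np.degrees(a),s,out)
E
```

```text
top [611.15264421  21.69334832  -6.34943358]
side [ 6.10708510e+02  2.16285902e+01 -6.34678538e-02]
both [ 6.10815489e+02  2.16833486e+01 -6.44343761e-02]
[[-0.6 -0.1]
 [ 0.7 -0.2]
 [ 0.  -0.1]
 [-0.3  0.4]
 [ 0.4  0.3]
 [-0.3 -0.6]
 [-0.7 -0.8]
 [ 1.2  1.2]
 [ 0.3 -0. ]
 [ 0.9  0.1]
 [-0.2 -0.1]
 [-0.9  0.8]
 [-0.3 -0.4]]
knob [579.26916948 153.98916763 169.        ]
bar [451.62985494 -38.19097022 115.        ]
hinge [716.07993322 -55.25426697 115.        ]
side bar [296 196] [452. -38. 121.] [452. -36. 124.]
side knob [234 207] [579. 154. 172.] [615.   82.  114.2]
top bar [263 230] [452. -38. 121.] [453.8 -39.7 118.3]
top knob [211 188] [579. 154. 172.] [579.9 152.7 168.5]
side [[-25.5 125.3 175.3]
 [-29.6 126.4 177.3]
 [-27.9 134.9 178.6]
 [-28.5 130.3 175.9]
 [-31.9 130.3 177. ]
 [-35.7 131.2 178.7]
 [-35.5 125.3 174.9]
 [-23.6 133.6 172.9]
 [-28.2 135.7 175.7]
 [-30.5 133.8 175.2]
 [-34.4 134.8 177.1]
 [-35.3 130.7 174.7]
 [-37.5 128.8 174.2]
 [-26.1 138.  173. ]
 [-31.5 141.2 176.7]
 [-33.6 139.1 176.1]
 [-33.5 133.5 172.4]
 [-36.1 132.3 172.4]
 [-39.  131.5 172.9]
 [-25.3 137.
[... 2094 characters left out ...]
, -0.09]), array([-0.14,  0.36,  1.34, -0.02,  1.7 , -0.08])]
90.0 1 [array([-0.17,  0.26,  1.92, -0.  ,  0.96, -0.1 ]), array([-0.16,  0.17,  1.82, -0.  ,  1.15, -0.1 ]), array([-0.16,  0.18,  1.64,  0.  ,  1.33, -0.09]), array([-0.15,  0.22,  1.5 ,  0.  ,  1.42, -0.09])]
push x -1 [False, False, False, False] None
push y -1 [True, True, True, True] [ 3.44546654e-01  4.76791091e-01  1.46483735e+00 -4.44089210e-16
  1.19996421e+00  1.97977736e+00]
29.999999999999996 -1 [array([-0.24,  0.17,  2.46,  2.85,  0.55,  0.16]), None, None, None]
45.0 -1 [array([-0.22,  0.08,  2.36,  2.21,  0.14,  0.82]), None, None, None]
59.99999999999999 -1 [None, None, None, None]
90.0 -1 [None, None, None, None]
```

Run:
```python
from h import *
s=bot.read_state(); p=s["ee_pos"]; q=tool((0,0,-1),(1,0,0))
bot.servo_line([p[0],p[1],330],speed=250)
bot.move_to(W((-85,130,320)),q)
bot.move_gripper(0,20)
bot.servo_line(W((-85,130,200)),q,speed=200)
bot.servo_line(W((-85,130,172)),q,speed=60,until_force=6)
s=bot.read_state(); print(s["clock"],RS.inv().apply(s["ee_pos"]-[pose[0],pose[1],0]),s["ft_force"],s["grip_width"])
for n in("side","top"): cv2.imwrite(f"pics/{n}1.png",bot.read_camera(n)["image"])
a=cv2.imread("pics/side1.png")[125:275,155:355]; cv2.imwrite("pics/side1c.png",cv2.resize(a,None,fx=4,fy=4,interpolation=cv2.INTER_CUBIC))
```

```text
4.8417 [-84.9418915  130.03422334 172.01697535] [ 0.39513778 -0.46194734  0.72219472] 0.22839465146289062
```

View pics/side1c.png

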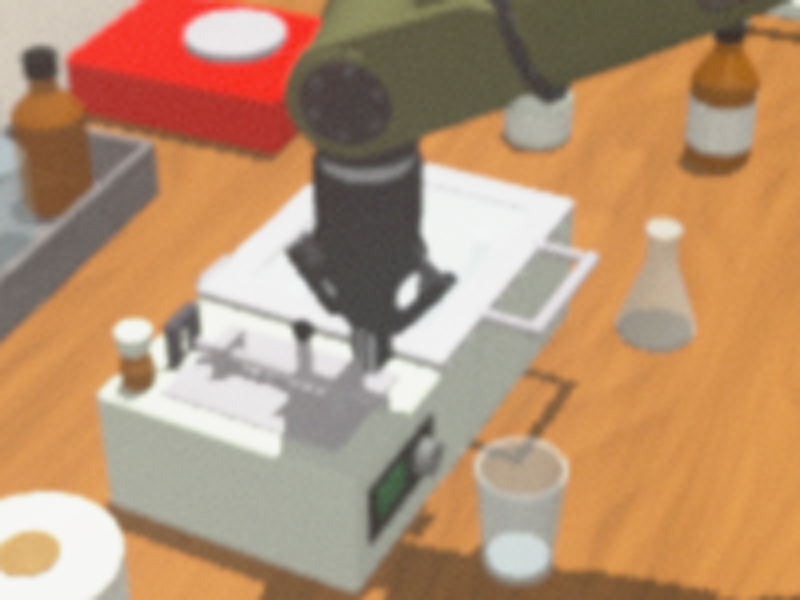

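The knob is at crop pixel (302,328), with the closed fingers behind it at (370,350) and the flared knuckles well above. I'll push now.

Run:
```python
from h import *
loc=lambda s:RS.inv().apply(s["ee_pos"]-[pose[0],pose[1],0]).round(1)
bot.servo_line(W((-62,130,172)),speed=60,until_force=10)
f0=bot.read_state()["ft_force"]
hit=bot.servo_line(W((-5,130,172)),speed=30,until_force=10)
s=bot.read_state(); print(hit,s["clock"],loc(s),RS.inv().apply(s["ft_force"]))
bot.dwell(.4); s=bot.read_state(); print(loc(s),RS.inv().apply(s["ft_force"]))
for n in("side","top"): cv2.imwrite(f"pics/{n}2.png",bot.read_camera(n)["image"])
a=cv2.imread("pics/side2.png")[155:275,175:335]; cv2.imwrite("pics/side2c.png",cv2.resize(a,None,fx=5,fy=5,interpolation=cv2.INTER_CUBIC))
```

```text
True 6.8167 [-18.5 129.9 171.6] [-6.81856074 -0.63752828  4.59181075]
[-18.6 130.  171.5] [-4.98742777 -1.3435225   4.86986351]
```

View pics/side2c.png

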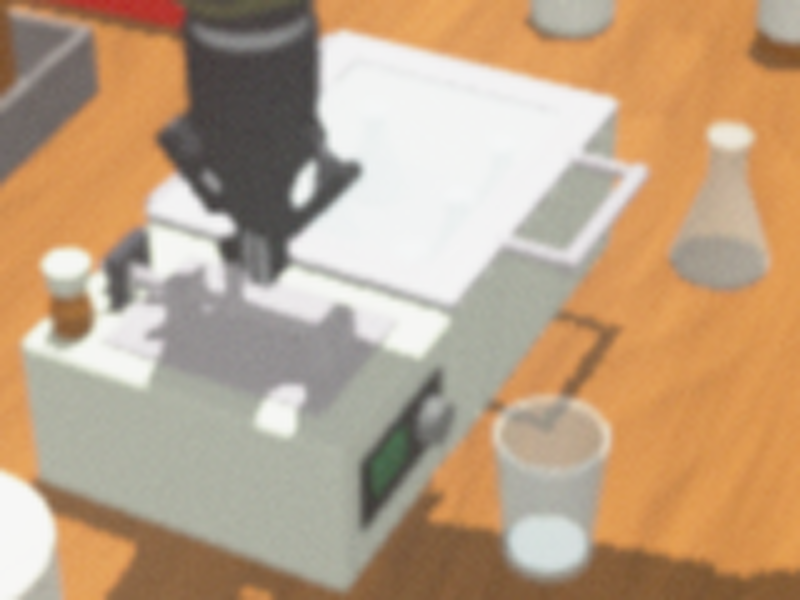

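Run:
```python
from h import *
loc=lambda s:RS.inv().apply(s["ee_pos"]-[pose[0],pose[1],0]).round(1)
hit=bot.servo_line(W((-5,130,172)),speed=30,until_force=15)
s=bot.read_state(); print(hit,loc(s),RS.inv().apply(s["ft_force"]).round(1)); bot.dwell(.3)
bot.servo_line(W((-70,130,172)),speed=100)
bot.servo_line(W((-70,130,260)),speed=200)
bot.move_to(W((-160,-70,280)),tool((np.cos(np.radians(75)),0,-np.sin(np.radians(75))),(np.sin(np.radians(75)),0,np.cos(np.radians(75)))))
bot.move_gripper(36)
C={n:bot.read_camera(n) for n in("side","top")}
for n in C:
    cv2.imwrite(f"pics/{n}3.png",C[n]["image"])
    P=cloud2(C[n]); L=RS.inv().apply((P-[pose[0],pose[1],0]).reshape(-1,3)).reshape(P.shape)
    m=(L[...,2]>154)&(L[...,2]<185)&(abs(L[...,1]-130)<14)&(abs(L[...,0])<50)
    print(n,m.sum(),L[m].min(0).round(1),L[m].max(0).round(1),L[m].mean(0).round(1))
print(bot.read_state()["clock"],bot.read_state()["grip_width"])
a=cv2.imread("pics/side3.png")[125:275,155:355]; cv2.imwrite("pics/side3c.png",cv2.resize(a,None,fx=4,fy=4,interpolation=cv2.INTER_CUBIC))
```

```text
True [-18.5 130.  171.4] [-8.  -0.1  5.6]
side 35 [ -6.  123.6 154.3] [  8.6 140.6 178.6] [  0.5 133.5 169.7]
top 20 [ -9.1 122.9 163. ] [  6.  138.6 184.4] [ -0.6 129.9 176.5]
10.5167 36.33040977130617
```

View pics/side3c.png

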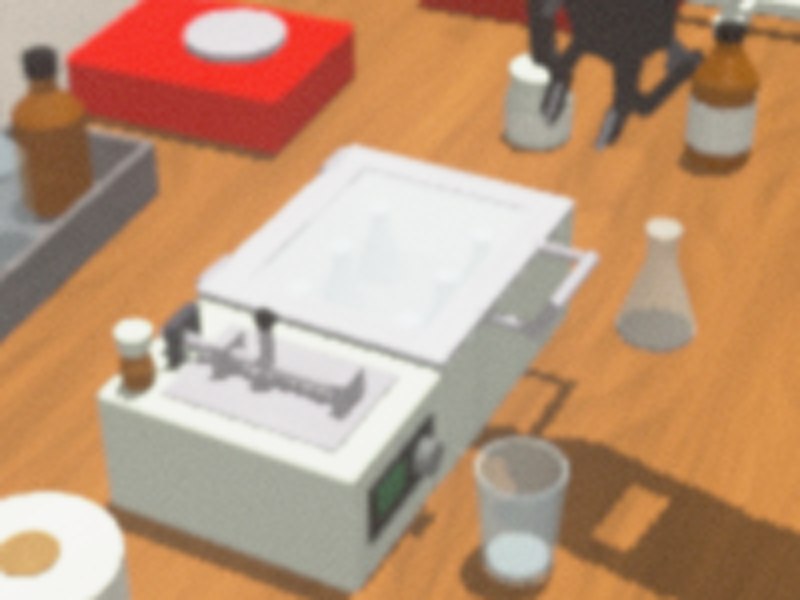

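The knob is now at crop pixel (264,318), shaker x ≈ 0, and the second push didn't move it, so the bolt is home. The lid is still shut. Next I'll grasp the bar.

```bash
cat >> h.py <<'E'
loc=lambda s:RS.inv().apply(s["ee_pos"]-[pose[0],pose[1],0]).round(1)
def bart(th,a=75):
    p=np.radians(a)+th
    return (110-265*np.cos(th),-70,115+265*np.sin(th)), tool((np.cos(p),0,-np.sin(p)),(np.sin(p),0,np.cos(p))), np.array([np.cos(p),0,-np.sin(p)])
E
python3 - <<'E'
from h import *
for t in np.linspace(0,.785,6):
    c,q,d=bart(t); print(np.round(bot.ik(W(c),q),2))
c,q,d=bart(0)
bot.servo_line(W(c-90*d),q,speed=200)
print(bot.servo_line(W(c-3*d),q,speed=80,until_force=6))
s=bot.read_state(); print(s["clock"],loc(s),s["ft_force"].round(2),s["grip_width"])
C={n:bot.read_camera(n) for n in("side","top")}
for n in C: cv2.imwrite(f"pics/{n}4.png",C[n]["image"])
a=cv2.imread("pics/side4.png")[145:245,235:355]; a=cv2.resize(a,None,fx=4.5,fy=4.5,interpolation=cv2.INTER_CUBIC)
b=cv2.imread("pics/top4.png")[190:290,210:320]; b=cv2.resize(b,None,fx=2.3,fy=4.5,interpolation=cv2.INTER_CUBIC)
cv2.imwrite("pics/both4.png",np.hstack([a,b]))
E
```

```text
[-0.18  0.15  2.08  0.05  0.65 -0.15]
[-0.17  0.15  1.94  0.01  0.94 -0.11]
[-0.16  0.19  1.78 -0.01  1.21 -0.09]
[-0.15  0.27  1.61 -0.02  1.47 -0.08]
[-0.14  0.37  1.41 -0.03  1.72 -0.08]
[-0.14  0.5   1.19 -0.04  1.97 -0.08]
False
12.3 [-155.6  -70.   118.3] [-0.4   0.48  1.03] 35.995751971095736
```

View pics/both4.png

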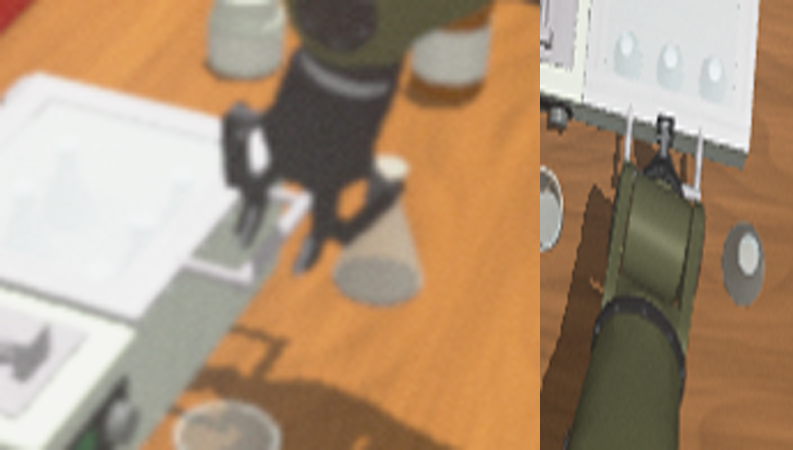

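The fingers straddle the bar: inner tip at (247,225), outer at (305,260). I'll close and check the width.

Run:
```python
from h import *
bot.move_gripper(0,60)
s=bot.read_state(); print(s["clock"],loc(s),RS.inv().apply(s["ft_force"]).round(2),s["moment"].round(2),s["grip_width"])
if 9<s["grip_width"]<15:
    base=s["ee_pos"]; c0,q0,_=bart(0); off=RS.inv().apply(base-W(c0)); print(off)
    for t in (.06,.14):
        c,q,d=bart(t)
        # keep the offset of the grasp, turned with the lid
        o=R.from_euler('y',t).apply(off)
        bot.servo_line(W(np.array(c)+o),q,speed=50)
        s=bot.read_state(); print(t,loc(s),RS.inv().apply(s["ft_force"]).round(2),s["moment"].round(2),s["grip_width"])
```

```text
12.75 [-153.8  -70.1  119.2] [14.51  2.06 -2.3 ] [ 0.15 -1.85  0.06] 9.951543792953258
[ 1.20195108 -0.06820601  4.23529781]
0.06 [-153.   -70.   134.8] [ 3.42  1.3  -1.99] [ 0.1  -0.3  -0.02] 9.682816438162385
0.14 [-150.6  -70.   155.6] [ 4.02  0.66 -3.1 ] [ 0.06 -0.52 -0.01] 10.154290264511973
```

Run:
```python
from h import *
off=np.array([1.2,-.07,4.2])
for t in (.25,.36,.47,.58,.69,.785):
    c,q,d=bart(t); o=R.from_euler('y',t).apply(off)
    bot.servo_line(W(np.array(c)+o),q,speed=60)
    s=bot.read_state(); print(t,loc(s),RS.inv().apply(s["ft_force"]).round(2),s["moment"].round(2),s["grip_width"].round(1))
bot.dwell(.5); s=bot.read_state(); print(s["clock"],s["ft_force"])
C={n:bot.read_camera(n) for n in("side","top")}
for n in C:
    cv2.imwrite(f"pics/{n}5.png",C[n]["image"])
    P=cloud2(C[n]); L=RS.inv().apply((P-[pose[0],pose[1],0]).reshape(-1,3)).reshape(P.shape)
    # lid points: side frame strips / pane, hinge-relative
    m=(L[...,2]>150)&(L[...,2]<290)&(L[...,0]>-70)&(L[...,0]<90)&(abs(L[...,1]+70)<130)
    x=110-L[m][:,0]; z=L[m][:,2]-115
    a=np.arctan2(z,x)-np.arcsin(np.clip(4/np.hypot(x,z),-1,1)); k=(a>.5)&(a<1.1)
    print(n,k.sum(),np.median(a[k]).round(3),np.percentile(a[k],[25,75]).round(3))
    m=(L[...,2]>156)&(L[...,2]<185)&(abs(L[...,1]-130)<14)&(abs(L[...,0])<40)
    print(n,'knob',m.sum(),L[m].mean(0).round(1) if m.any() else None)
```

```text
Traceback (most recent call last):
AttributeError: 'float' object has no attribute 'round'
```

Stopped by a print error at t=0.25; I'll carry on from there.

Run:
```python
from h import *
off=np.array([1.2,-.07,4.2])
for t in (.25,.36,.47,.58,.69,.785):
    c,q,d=bart(t); o=R.from_euler('y',t).apply(off)
    bot.servo_line(W(np.array(c)+o),q,speed=60)
    s=bot.read_state(); print(t,loc(s),RS.inv().apply(s["ft_force"]).round(2),s["moment"].round(2),s["grip_width"])
bot.dwell(.5); s=bot.read_state(); print(s["clock"],s["ft_force"])
C={n:bot.read_camera(n) for n in("side","top")}
for n in C:
    cv2.imwrite(f"pics/{n}5.png",C[n]["image"])
    P=cloud2(C[n]); L=RS.inv().apply((P-[pose[0],pose[1],0]).reshape(-1,3)).reshape(P.shape)
    m=(L[...,2]>150)&(L[...,2]<290)&(L[...,0]>-70)&(L[...,0]<90)&(abs(L[...,1]+70)<130)
    x=110-L[m][:,0]; z=L[m][:,2]-115
    a=np.arctan2(z,x)-np.arcsin(np.clip(4/np.hypot(x,z),-1,1)); k=(a>.5)&(a<1.1)
    print(n,k.sum(),np.median(a[k]),np.percentile(a[k],[25,75]))
    m=(L[...,2]>156)&(L[...,2]<185)&(abs(L[...,1]-130)<14)&(abs(L[...,0])<40)
    print(n,'knob',m.sum(),L[m].mean(0).round(1) if m.any() else None)
```

```text
0.25 [-144.6  -70.1  184.1] [ 4.6   0.53 -4.03] [-0.04 -0.66 -0.03] 10.16566918183168
0.36 [-135.7  -70.1  211.3] [ 2.33 -1.18 -2.5 ] [-0.16 -0.44 -0.05] 9.394000507233365
0.47 [-123.7  -70.2  237.7] [-1.43 -2.93 -2.31] [-0.38  0.09  0.05] 9.346999836830417
0.58 [-108.7  -70.2  263. ] [-4.45 -3.7   1.79] [-0.46  0.66  0.07] 9.789985207764804
0.69 [-91.1 -70.3 286.3] [-6.98 -4.27  2.04] [-0.54  0.86  0.24] 9.763053633730577
0.785 [-74.  -70.4 304.8] [-6.32 -3.65  4.48] [-0.56  1.08  0.38] 9.685353253780974
18.3083 [-5.70822666 -4.94313505  3.85065732]
side 348 0.7739715361402663 [0.76716267 0.78449122]
side knob 34 [  0.3 133.9 171.2]
top 1032 0.7774722966986847 [0.76584787 0.78932653]
top knob 20 [ -0.2 130.2 174.5]
```

View pics/side5.png

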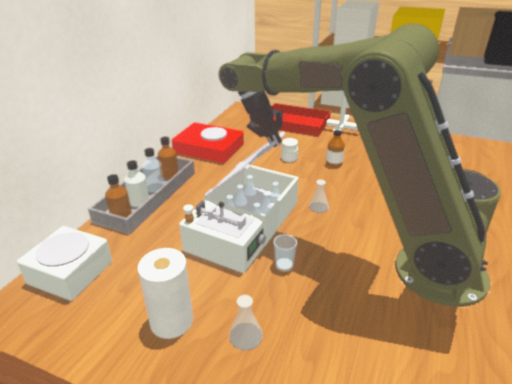

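View pics/top5.png

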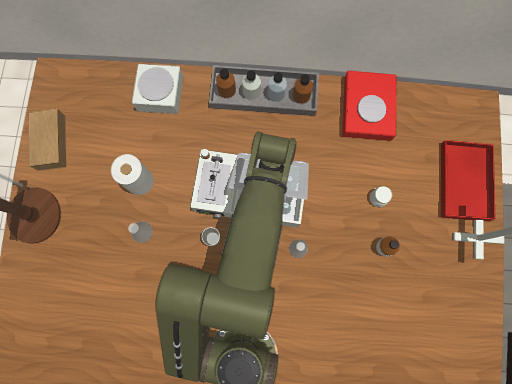

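The lid reads about 0.775 rad in both cameras. It is held in the jaws near (270,135) in the side view, the knob is at x ≈ 0, and the glassware hasn't moved. I'll hand it in.

Run:
```python
from h import *
bot.dwell(.5); s=bot.read_state(); print(s["clock"],abs(s["qvel"]).max(),s["grip_width"],s["ft_force"])
bot.finish_job()
```

```text
18.9083 0.0015252658520702378 9.854376538373968 [-6.95697099 -4.43899843  3.6616981 ]
the job is handed in; nothing more can be done
```

I slid the bolt home with the lid shut, then lifted the lid by its front bar. I handed the job in at 18.9 s with the gripper still holding the lid at about 45°. The hand-in reports no verdict.

- **Bolt:** I pushed it with the closed fingers until it met a firm stop, and a second push didn't move it. The knob went from about x = -33 mm to 0 in the shaker's frame, which is where it should be at full travel. It was still there with the lid open. The bolt had started about 7 mm along its travel, not fully drawn.
- **Lid:** its angle measured 0.774 rad from the side camera and 0.777 rad from the top one. The arm was still, with joint speeds below 0.002 rad/s.
- **Grip:** the jaws closed to 9.9 mm on the 12 mm bar. I put the difference down to soft pads, since the lid followed the gripper all the way up.
- **Forces:** the tool force at the hold was about 9 N and mostly sideways, so the grip pulls slightly off the lid's true arc. It is well within the limits.
- **Bystanders:** by eye in the last pictures, none had moved. I didn't measure their positions.

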